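# Open the press-and-turn solvent bottle at the watchmaker's bench

## Robot

A 7-joint arm with a two-finger parallel gripper is mounted at the origin on the work surface. World frame = base frame: x ahead of the robot, y to its left, z up, the work surface at z = 0. Lengths are in m, angles in rad, forces in N, time in s.
With the tool pointing down it reaches from about 0.425 to 0.925 m from the base axis. Payload 6.8 kg.
Tool frame: the origin (TCP) lies on the mounting face of the last link; the fingertips stand 173 mm ahead of it and the grasp point (between the pads) lies 155 mm ahead of it; z points along the fingers, y is the line along which they close (so a half turn about z gives the same grasp; the last joint's range is limited). The gripper opens to 85 mm and grips with 20 to 120 N. Pads are 22 mm wide; open, the fingers measure 114 mm over their backs; the gripper's body (76 mm by 85 mm) begins 54 mm behind the grasp point. The pads swing forward as they close: fully open they stand 13 mm farther back than shut.
Start: joints at [1.131, 0.477, 0.022, 1.555, -0.011, 1.109, -0.083], TCP at [0.22, -0.638, 0.405] pointing down, gripper open.
Joint ranges: [-2.96, 2.96], [-0.34, 2.1], [-1.41, 1.46], [0.24, 2.44], [-1.37, 4.51], [0.17, 1.92], [-2.96, 2.96]. Speed limits (rad/s): [2.39, 2.39, 3.14, 3.14, 3.14, 3.14, 3.14].

## Interface

Orientations are given as a rotation vector (axis times angle).
In Python, from bench import r gives the robot as it stands.
- The arm moves only by the tool arm_command, never from a script. Its argument "plan" is a list of rows, each an object of numbers: "claw": the closure, from 0 (fully open) to 1 (shut); "tx", "ty", "tz": the shift along the tool's x, y, z in m; "ax", "ay", "az": the turn, a rotation vector about the tool's x, y, z in degrees. A call has exactly 10 rows; each row shifts and turns the commanded pose from where the row before left it, along the tool's axes as they then stand; what a row does not reach is not made up. A row lasts 1/12 s, in which the tool goes at most 41.7 mm and 7.16 degrees, less where a joint would pass 70% of its speed; a pose out of reach is approached as far as the arm can. A call is refused whole if a number of a shift passes 0.0417 or a number of a turn 7.16, either way. A call with a gripper value outside its range is refused whole. The fingers move at their own pace and stop on an object; "squeeze" is the grip in N (left out, the last holds). Time passes only in rows, so rows that do not move let the fingers close, or fill a call up. It gives the time, the measured TCP pose, the force, the opening and the grip force at its end, in the units of the state.
- r.get_obs(): the state, without advancing time (a new reading comes with each control period).
- r.grab_frame(name): name is "side" or "top"; returns the picture (400x640x3 uint8, red, green, blue); there is no depth.
- r.camera_model(name): a dict with "fx", "fy", "cx", "cy" (pixels), "position" and "orientation" of the camera in the world. Camera axes: x right, y up, looking along -z (the intrinsics and any distortion apply to the point x, -y, -z); pixel columns grow to the right and rows downward; lengths in m; the calibration is good to about 2 mm. A picture is of the moment at which its call begins. camera_model takes no time and is no camera call.
- r.hand_in(): hands the job in; it is judged then, once.
Trained networks look in the newest picture that a camera, given by its name, has taken for a name from the list of things; names that differ only in an ending like _2 or _b are one class to them, and where a whole thing is asked for, a point or a joint stands for the part that bears it (a point fixed in the world has none). Each returns a list of dicts, best first, with "confidence" (0 to 1); they miss things now and then, are a little off and sometimes report something else, mostly with a low value. They report only what shows in the picture. A call takes as long as a camera call. They do not tell look-alikes from the thing itself.
- r.boxes_of(target, camera): "location" ([x, y, z] in m, in the coordinates of the camera as it stood for that picture, good to about 4 mm: the middle of the surface that is visible of it).
- r.tip_of(target, camera): "location" ([x, y, z] in m, in the coordinates of the camera as it stood for that picture, good to about 4 mm: a listed point, or the origin of a listed thing).
The state is a dict: "clock": time; "joints": joint angles; "qvel": joint speeds; "tau": joint torques, N m; "tcp_pos": TCP position; "orientation": TCP orientation; "contact_force": force on the tool from outside, world axes, zero at the start; "moment": the same for the moment, N m; "grip_width": finger opening in m; "gripper_force": force on a finger pad.
Only numpy, scipy, OpenCV 4.12 (cv2) and the standard library are available. Lean on these libraries where they do the work, as an engineer would, in place of code of your own. Each camera call takes 0.05 s, during which the arm holds its last target. There are 200 camera calls.

## Task

Open the amber solvent bottle standing in its holder: press its child-resistant white cap down against the spring, keep it pressed while you turn it anticlockwise out of its lock, then lift it off. Press only as hard as the cap needs, feeling your way, and never load it with more than 20 N; do not pull the bottle out of its holder. Set the cap down gently, top upward, flat inside the shallow steel dish and let go, leaving the bottle standing in its holder and everything else on the bench where it is.

Things in the scene. Friction and masses are not known exactly. Their poses are not given: they have to be found in the camera images.
- cap: White ribbed child-resistant cap, 48 mm across, 24 mm tall, 25 g, open below, raised red bar on top from centre to its +x. Origin: centre of its lower edge; z up. Held by 3 inner lugs. Pressed down 4 mm on the bottle (8 N; rigid stop at 4.5 mm, 9 N) and held there, it turns anticlockwise seen from above; 45 to 75 degrees from its start it lifts straight off; end stop at 80.
- cap_top (a point): Centre of the cap's flat top, 24 mm above the cap's origin. Pressed too little, the cap turns only about 3 degrees and blocks; let up before 45 degrees it catches on a locking tooth and will not come off.
- bottle: Square amber bottle, 64 x 64 mm, shoulder 116 to 131 mm up, then a neck 31 mm across up to the rim at 155 mm. Filled to an unknown level: 0.23 to 0.93 kg. Origin: centre of its underside; z up. Locked cap: lower edge 142 mm, top 166 mm above this origin. Stands loose, 1 mm clear each side, in the square well of a grey steel holder screwed to the bench.
- mouth (a point): Centre of the bottle's rim. Holder: base plate 120 x 120 x 10 mm, let into the bench by 0 to 7 mm; well 78 x 78 mm outside, rim up to 78 mm high. In it the bottle rests on a sponge-cushioned seat with 13 mm of give (0.8 N per mm, then rigid); sunk by its own weight already, the bottle sinks on by an unknown 1 to 9 mm when pressed.
- dish: Shallow round stainless steel dish fixed to the bench, 138 mm across, flat inner floor 4 mm above its origin and about 120 mm across, rim 11 mm high. Origin: centre of its underside, on the bench.
- tweezers: Steel tweezers lying flat, 122 mm long, 5 mm high. Origin: near the middle, on the bench; long axis x. Leave alone.
- loupe: Black eye loupe, 35 mm across, 28 mm high. Origin: centre of underside. Leave alone.
- watch: Steel wristwatch lying flat, head 40 mm across and 11 mm high, bracelet along its y, 168 mm overall. Origin: under the head. Leave alone.
- oil_bottle: Small green oil bottle, 26 mm across, 55 mm tall. Origin: centre of underside. Leave alone.
- pill_jar: White round jar, 42 mm across, 62 mm tall. Origin: centre of underside. Leave alone.
- soap_bottle: White bottle with a purple cap, 52 mm across, 125 mm tall. Origin: centre of underside. Leave alone.
- screwdriver: Small yellow-handled screwdriver lying flat along its x, 110 mm long, 26 mm high. Origin: middle, on the bench. Leave alone.
- watch_box: Closed black watch box, 70 x 80 mm, 61 mm high. Origin: centre of underside. Leave alone.
There are look-alikes about, which are no part of the job. Of the things that look like the dish, take the one that is farthest from the robot's base at the start. What is shaped like the bottle but yellow is not meant.

How it is judged:
On the way, in this order (a step that is already met when the one before it is completed fails the run):
1. the cap is turned out of its lock while still on the neck (angle between the x axis of cap and the x axis of bottle, either way round above 0.72 rad and horizontal distance between cap and mouth below 0.006 m and z of cap in the frame of bottle below 0.15 m), for 0.1 s.
2. the cap is lifted clear of the neck (z of cap in the frame of mouth above 0.01 m), for 0.1 s.
At the end, for the whole second after the job is handed in: The cap lies top upward (within 6 degrees), at rest, let go, flat on the dish's floor with its centre within 42 mm of the dish's centre; the bottle stands upright (within 4.5 degrees) in its holder, within 15 mm of its starting place (horizontal distance between cap and dish below 0.042 m and z of cap in the frame of dish below 0.008 m and angle between cap's own z axis and vertical below 0.1 rad and linear speed of cap below 0.02 m/s and angle between bottle's own z axis and vertical below 0.08 rad and distance of bottle from where it was at the start of the episode below 0.015 m); the robot touches nothing.
It fails at once if the cap is forced against the bottle with more than 20 N (contact force between cap and bottle above 20 N).
It fails at once if the bottle is pulled up or knocked: moved by more than 20 mm, or leaning by more than 7 degrees (distance of bottle from where it was at the start of the episode above 0.02 m or angle between bottle's own z axis and vertical above 0.12 rad).
It fails at once if the cap is dropped or thrown: faster than 0.45 m/s while no finger holds it (linear speed of cap above 0.45 m/s and contact force between the fingers and cap below 0.1 N).
It fails at once if another thing on the bench is moved by more than 20 mm (distance of any of tweezers, loupe, watch, oil_bottle, pill_jar, soap_bottle, screwdriver, watch_box from where it was at the start of the episode above 0.02 m).
It also fails if it takes over 72 s, if anything falls off the work surface, if the arm or the gripper's body presses on something with over 40 N, if the wrist force passes 120 N, or if a joint passes its speed limit or range.

## Working session

There is one attempt and no reset: what is moved stays moved. The work goes in short steps, Python scripts to look and compute and a tool call to move; the robot and the scene stay as the last step left them, time stands still between calls to the robot, and variables do not carry over. Pictures are saved under pics/ and viewed, at most 10 in all, crops included, and the job is handed in when it is done.

Besides the shell and the picture viewer there is one more tool, called after "Emit:" as name(argument=value, ...), one argument or row to a line, values as JSON. arm_command: Moves the arm, as the interface text tells. Its arguments: {"type":"object","properties":{"plan":{"type":"array","items":{"type":"object","properties":{"claw":{"type":"number"},"tx":{"type":"number"},"ty":{"type":"number"},"tz":{"type":"number"},"ax":{"type":"number"},"ay":{"type":"number"},"az":{"type":"number"}}}},"squeeze":{"type":"number"}},"required":["plan"]}

```bash
mkdir -p pics; cat > h.py <<'E'
from bench import r
import numpy as np, cv2
from scipy.spatial.transform import Rotation as R
def cam(c):
    m=r.camera_model(c); q=np.array(m['orientation'])
    M=R.from_rotvec(q).as_matrix() if q.shape==(3,) else (q if q.shape==(3,3) else None)
    return m,M,np.array(m['position'])
def w(c,p): m,M,t=cam(c); return M@np.array(p)+t
def ray(c,u,v,z):
    m,M,t=cam(c); d=M@np.array([(u-m['cx'])/m['fx'],-(v-m['cy'])/m['fy'],-1]); return t+d*(z-t[2])/d[2]
def pix(c,P):
    m,M,t=cam(c); q=M.T@(np.array(P)-t); return m['cx']+m['fx']*q[0]/-q[2], m['cy']+m['fy']*-q[1]/-q[2]
def save(c,n): 
    im=r.grab_frame(c); cv2.imwrite('pics/'+n,im[:,:,::-1]); return im
E
python3 - <<'E'
from h import *
np.set_printoptions(precision=4,suppress=True)
for c in('side','top'):
    print(c,r.camera_model(c)); save(c,c+'1.png')
    for t in('cap','bottle','dish'):
        for f in (r.boxes_of,r.tip_of):
            for d in f(t,c): p=w(c,d['location']); print(c,t,f.__name__,round(d['confidence'],2),p,np.round(pix(c,p)))
    for t in('cap_top','mouth'):
        for d in r.tip_of(t,c): p=w(c,d['location']); print(c,t,round(d['confidence'],2),p,np.round(pix(c,p)))
print(r.get_obs())
E
```

```text
side {'fx': 384.154743460472, 'fy': 384.154743460472, 'cx': 319.32162069033757, 'cy': 200.4210477800741, 'position': array([0.2043, 0.7923, 0.9003]), 'orientation': array([ 0.2128, -1.1229, -2.518 ])}
side cap call 0.84 [0.4823 0.1906 0.1848] [308. 235.]
side cap call 0.29 [0.7125 0.2696 0.0347] [223. 265.]
side cap call 0.51 [0.4856 0.1781 0.1621] [309. 237.]
side bottle call 0.76 [0.3314 0.2857 0.1046] [350. 303.]
side bottle call 0.64 [0.4738 0.2041 0.125 ] [309. 255.]
side bottle call 0.36 [0.4304 0.3516 0.0298] [301. 328.]
side bottle call 0.9 [0.3369 0.2623 0.0054] [348. 317.]
side bottle call 0.74 [ 0.6103 -0.4662  0.0019] [346. 148.]
side bottle call 0.57 [0.4875 0.1777 0.0177] [309. 271.]
side bottle call 0.19 [ 0.7475 -0.0389  0.0037] [266. 203.]
side dish call 0.95 [ 0.5804 -0.1417  0.0047] [322. 198.]
side dish call 0.83 [ 0.3837 -0.1099  0.0059] [374. 219.]
side dish call 0.79 [ 0.5817 -0.1368  0.0015] [322. 199.]
side dish call 0.75 [ 0.3814 -0.1081  0.0037] [374. 220.]
side cap_top 0.66 [0.4847 0.181  0.1829] [309. 232.]
side mouth 0.82 [0.4857 0.18   0.1767] [309. 234
[... 1059 characters left out ...]
78 0.1832 0.1869] [246. 218.]
top mouth 0.92 [0.3355 0.2645 0.1551] [217. 276.]
top mouth 0.69 [0.4917 0.182  0.1698] [248. 218.]
top mouth 0.34 [0.4844 0.1807 0.1858] [247. 220.]
{'clock': 0.9, 'joints': array([ 1.1309,  0.477 ,  0.0224,  1.5554, -0.0115,  1.1093, -0.0831]), 'qvel': array([-0.0003, -0.0007,  0.0005, -0.0011,  0.0001,  0.    ,  0.0016]), 'tau': array([  0.0005, -59.6315,   1.6067, -28.1545,   0.0125,   0.0014,
         0.    ]), 'tcp_pos': array([ 0.2199, -0.6382,  0.4047]), 'orientation': array([3.0984, 0.5187, 0.    ]), 'contact_force': array([ 0.3425, -0.0273,  0.2234]), 'moment': array([-0.0009, -0.0263,  0.0301]), 'gripper_force': 0.0, 'grip_width': 0.08531615326560311}
```

View pictures.

```bash
python3 - <<'E'
import cv2,numpy as np
a=cv2.imread('pics/side1.png');b=cv2.imread('pics/top1.png')
c=cv2.resize(b[185:255,210:290],(800,700),interpolation=cv2.INTER_CUBIC)[:600]
cv2.imwrite('pics/crop1.png',c)
E
```

```text
(no output)
```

View pics/side1.png

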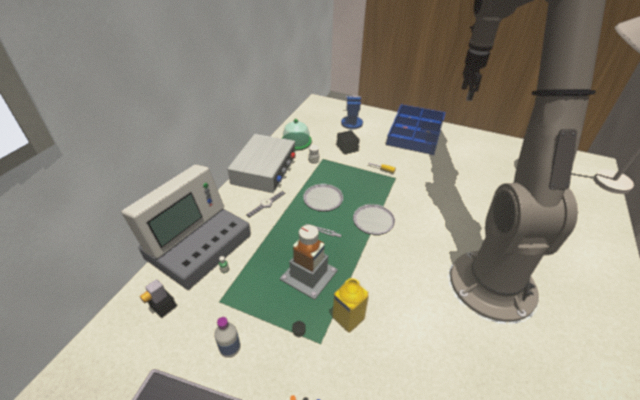

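View pics/top1.png

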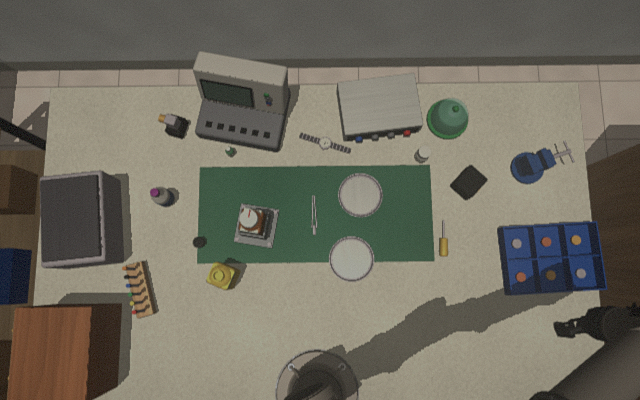

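View pics/crop1.png

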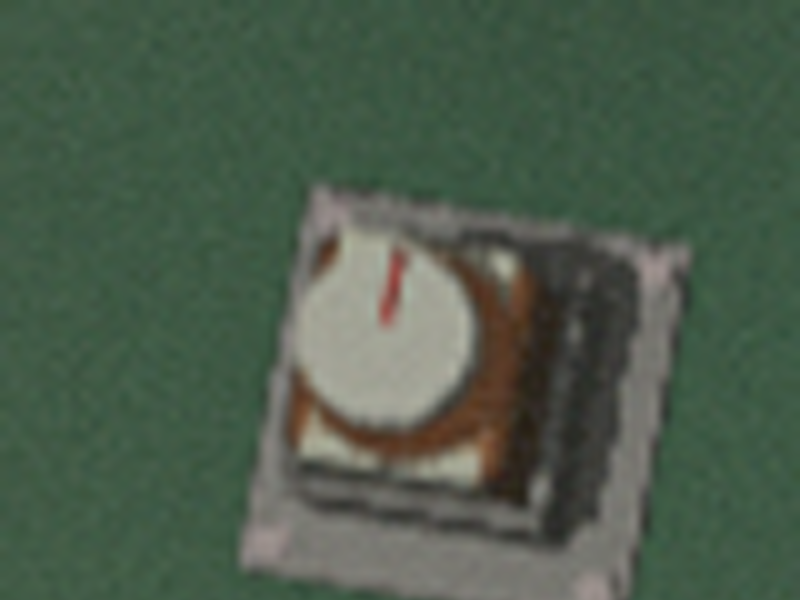

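Candidates: the white-capped amber bottle is at top px (248,218), and the yellow decoy at (220,275). The dishes are at top px (360,194), r≈0.60 m, and (351,260), r≈0.39 m. I choose the amber bottle and the far dish at (360,194). The crop confirms the white cap, and its red bar points about −11° from world x. I'll swing the arm round at its present height.

Emit:
arm_command(
  plan=[
    {"claw": 0,"tx": 0.041,"ty": -0.002,"az": -3.5},
    {"claw": 0,"tx": 0.041,"ty": -0.004,"az": -3.5},
    {"claw": 0,"tx": 0.041,"ty": -0.004,"az": -3.5},
    {"claw": 0,"tx": 0.041,"ty": -0.004,"az": -3.5},
    {"claw": 0,"tx": 0.041,"ty": -0.004,"az": -3.5},
    {"claw": 0,"tx": 0.041,"ty": -0.004,"az": -3.5},
    {"claw": 0,"tx": 0.041,"ty": -0.004,"az": -3.5},
    {"claw": 0,"tx": 0.041,"ty": -0.004,"az": -3.5},
    {"claw": 0,"tx": 0.041,"ty": -0.004,"az": -3.5},
    {"claw": 0,"tx": 0.041,"ty": -0.004,"az": -3.5},
  ],
  squeeze=40,
)

```text
invalid input at $.plan[0]: expected keys claw, tx, ty, tz, ax, ay, az
```

```bash
python3 - <<'E'
from h import *
np.set_printoptions(precision=4,suppress=True)
o=r.get_obs();print(o['joints'],o['tcp_pos'],o['orientation'])
for c,t in(('top','cap_top'),('side','cap_top'),('top','dish')):
    r.grab_frame(c)
    for d in r.tip_of(t,c)[:3]: print(c,t,round(d['confidence'],2),w(c,d['location']))
# cap top triangulation: white circle fit
for z in (.17,.175,.18,.185): print(z,ray('top',248,218,z),pix('side',ray('top',248,218,z)))
a=cv2.imread('pics/side1.png');cv2.imwrite('pics/crop2.png',cv2.resize(a[215:295,270:350],(600,600),interpolation=cv2.INTER_CUBIC))
E
```

```text
[ 1.1309  0.477   0.0224  1.5554 -0.0115  1.1093 -0.0831] [ 0.2199 -0.6382  0.4047] [3.0984 0.5187 0.    ]
top cap_top 0.52 [0.487  0.1789 0.1827]
side cap_top 0.59 [0.4839 0.1761 0.1816]
top dish 0.73 [ 0.5803 -0.1388 -0.0011]
0.17 [0.4906 0.1814 0.17  ] (np.float64(306.9148910557862), np.float64(235.1763966130923))
0.175 [0.49   0.1807 0.175 ] (np.float64(307.2442676118616), np.float64(233.73824905156158))
0.18 [0.4893 0.18   0.18  ] (np.float64(307.5756842544022), np.float64(232.29119391807083))
0.185 [0.4887 0.1792 0.185 ] (np.float64(307.90915999606324), np.float64(230.83514819819968))
```

View pics/crop2.png

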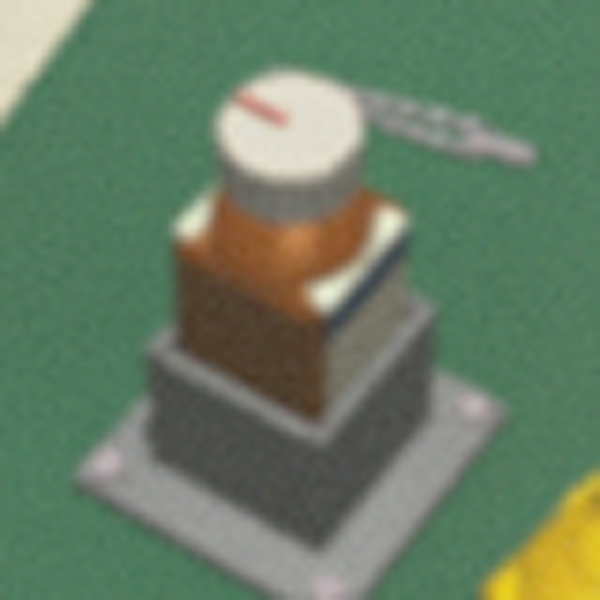

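Side crop: the white cap's top centre is at side px (308,231). With top px (248,218) this puts the cap top at about (0.488, 0.180, 0.183), in line with the networks.

Emit:
arm_command(
  plan=[
    {"claw": 0,"tx": 0.041,"ty": -0.004,"tz": 0,"ax": 0,"ay": 0,"az": -3.5},
    {"claw": 0,"tx": 0.041,"ty": -0.004,"tz": 0,"ax": 0,"ay": 0,"az": -3.5},
    {"claw": 0,"tx": 0.041,"ty": -0.004,"tz": 0,"ax": 0,"ay": 0,"az": -3.5},
    {"claw": 0,"tx": 0.041,"ty": -0.004,"tz": 0,"ax": 0,"ay": 0,"az": -3.5},
    {"claw": 0,"tx": 0.041,"ty": -0.004,"tz": 0,"ax": 0,"ay": 0,"az": -3.5},
    {"claw": 0,"tx": 0.041,"ty": -0.004,"tz": 0,"ax": 0,"ay": 0,"az": -3.5},
    {"claw": 0,"tx": 0.041,"ty": -0.004,"tz": 0,"ax": 0,"ay": 0,"az": -3.5},
    {"claw": 0,"tx": 0.041,"ty": -0.004,"tz": 0,"ax": 0,"ay": 0,"az": -3.5},
    {"claw": 0,"tx": 0.041,"ty": -0.004,"tz": 0,"ax": 0,"ay": 0,"az": -3.5},
    {"claw": 0,"tx": 0.041,"ty": -0.004,"tz": 0,"ax": 0,"ay": 0,"az": -3.5},
  ],
  squeeze=40,
)

```text
clock: 2.03
tcp_pos: [0.5304, -0.3741, 0.4048]
orientation: [2.797, 1.43, 0.001]
contact_force: [-0.1, -0.9, 1.1]
grip_width: 0.0854
gripper_force: 0.0
```

```bash
cat > st.py <<'E'
from h import *
import sys
np.set_printoptions(precision=4,suppress=True)
o=r.get_obs();print(o['clock'],o['joints'],o['tcp_pos'],'F',o['contact_force'],'M',o['moment'],'w',o['grip_width'],o['gripper_force'])
M=R.from_rotvec(o['orientation']).as_matrix();print('yaw x',np.degrees(np.arctan2(M[1,0],M[0,0])),'z',M[:,2])
if len(sys.argv)>3: print('tool shift',M.T@(np.array(sys.argv[1:4],float)-o['tcp_pos']))
E
python3 st.py 0.4875 0.1795 0.36
```

```text
2.0333 [ 0.6716  0.4442 -0.2105  1.6097  0.1011  1.0977 -0.1904] [ 0.5304 -0.3741  0.4048] F [-0.1178 -0.8714  1.0734] M [-0.0438 -0.0565  0.0091] w 0.08541250209260834 0.0
yaw x 54.17336805774296 z [ 0.0006 -0.0003 -1.    ]
tool shift [ 0.4238 -0.3588  0.0446]
```

Emit:
arm_command(
  plan=[
    {"claw": 0,"tx": 0.041,"ty": -0.008,"tz": 0,"ax": 0,"ay": 0,"az": -4},
    {"claw": 0,"tx": 0.041,"ty": -0.008,"tz": 0,"ax": 0,"ay": 0,"az": -4},
    {"claw": 0,"tx": 0.041,"ty": -0.008,"tz": 0,"ax": 0,"ay": 0,"az": -4},
    {"claw": 0,"tx": 0.041,"ty": -0.008,"tz": 0,"ax": 0,"ay": 0,"az": -4},
    {"claw": 0,"tx": 0.041,"ty": -0.008,"tz": 0,"ax": 0,"ay": 0,"az": -4},
    {"claw": 0,"tx": 0.041,"ty": -0.008,"tz": 0,"ax": 0,"ay": 0,"az": -4},
    {"claw": 0,"tx": 0.041,"ty": -0.008,"tz": 0,"ax": 0,"ay": 0,"az": -4},
    {"claw": 0,"tx": 0.041,"ty": -0.008,"tz": 0,"ax": 0,"ay": 0,"az": -4},
    {"claw": 0,"tx": 0.041,"ty": -0.008,"tz": 0,"ax": 0,"ay": 0,"az": -4},
    {"claw": 0,"tx": 0.041,"ty": -0.008,"tz": 0,"ax": 0,"ay": 0,"az": -4},
  ],
)

```text
clock: 2.87
tcp_pos: [0.5784, 0.0317, 0.4049]
orientation: [2.138, 2.301, 0.001]
contact_force: [1.2, -0.1, 0.1]
grip_width: 0.0853
gripper_force: 0.0
```

```bash
python3 st.py 0.4875 0.1795 0.36
```

```text
2.8667 [ 0.2268  0.363  -0.4926  1.7636  0.1935  1.0621 -0.2599] [0.5784 0.0317 0.4049] F [ 1.1537 -0.0544  0.1099] M [ 0.0246 -0.0295 -0.0459] w 0.08534711226986294 0.0
yaw x 94.20079669203612 z [ 0.0009  0.0002 -1.    ]
tool shift [ 0.1541 -0.0798  0.0449]
```

Emit:
arm_command(
  plan=[
    {"claw": 0,"tx": 0.031,"ty": -0.016,"tz": 0,"ax": 0,"ay": 0,"az": 0},
    {"claw": 0,"tx": 0.031,"ty": -0.016,"tz": 0,"ax": 0,"ay": 0,"az": 0},
    {"claw": 0,"tx": 0.031,"ty": -0.016,"tz": 0,"ax": 0,"ay": 0,"az": 0},
    {"claw": 0,"tx": 0.031,"ty": -0.016,"tz": 0,"ax": 0,"ay": 0,"az": 0},
    {"claw": 0,"tx": 0.03,"ty": -0.0158,"tz": 0,"ax": 0,"ay": 0,"az": 0},
    {"claw": 0,"tx": 0,"ty": 0,"tz": 0.015,"ax": 0,"ay": 0,"az": 0},
    {"claw": 0,"tx": 0,"ty": 0,"tz": 0.015,"ax": 0,"ay": 0,"az": 0},
    {"claw": 0,"tx": 0,"ty": 0,"tz": 0.01,"ax": 0,"ay": 0,"az": 0},
    {"claw": 0,"tx": 0,"ty": 0,"tz": 0.005,"ax": 0,"ay": 0,"az": 0},
    {"claw": 0,"tx": 0,"ty": 0,"tz": 0,"ax": 0,"ay": 0,"az": 0},
  ],
)

```text
clock: 3.7
tcp_pos: [0.4881, 0.1771, 0.3586]
orientation: [-2.143, -2.296, 0.003]
contact_force: [-0.3, -0.4, -0.4]
grip_width: 0.0857
gripper_force: 0.0
```

```bash
python3 st.py 0.4875 0.1795 0.333; python3 - <<'E'
from h import *
a=save('side','side2.png')[:,:,::-1];print(pix('side',r.get_obs()['tcp_pos']+np.array([0,0,-.155])))
cv2.imwrite('pics/crop3.png',cv2.resize(a[160:280,250:370],(600,600),interpolation=cv2.INTER_CUBIC))
E
```

```text
3.7 [ 0.0044  0.3294 -0.5671  1.9413  0.2175  0.9332 -0.6   ] [0.4881 0.1771 0.3586] F [-0.2836 -0.37   -0.4368] M [ 0.0046  0.0443 -0.0085] w 0.08572194630874755 0.0
yaw x 93.95975959673265 z [-0.002  -0.0008 -1.    ]
tool shift [ 0.0025 -0.0004  0.0256]
(np.float64(308.30677238294044), np.float64(225.04545190947266))
```

View pics/crop3.png

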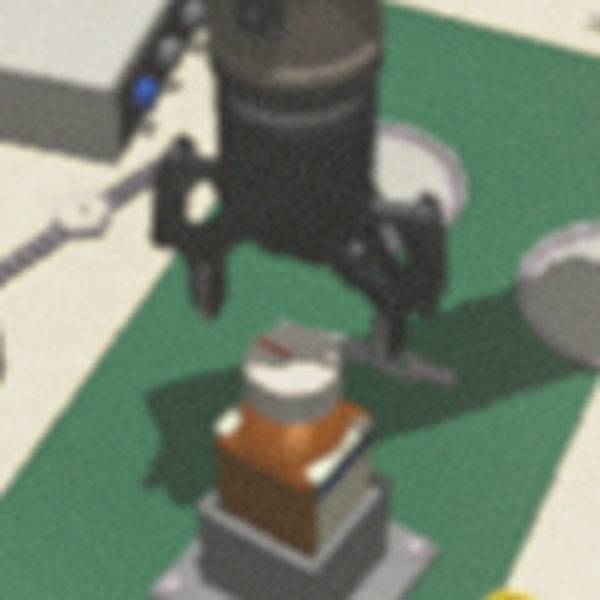

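Fingers straddle the cap evenly (cap at crop (290,355)). I'll go down around it, then close softly.

Emit:
arm_command(
  plan=[
    {"claw": 0,"tx": 0.001,"ty": 0,"tz": 0.006,"ax": 0,"ay": 0,"az": 0},
    {"claw": 0,"tx": 0.001,"ty": 0,"tz": 0.006,"ax": 0,"ay": 0,"az": 0},
    {"claw": 0,"tx": 0,"ty": 0,"tz": 0.006,"ax": 0,"ay": 0,"az": 0},
    {"claw": 0,"tx": 0,"ty": 0,"tz": 0.006,"ax": 0,"ay": 0,"az": 0},
    {"claw": 0,"tx": 0,"ty": 0,"tz": 0.006,"ax": 0,"ay": 0,"az": 0},
    {"claw": 0,"tx": 0,"ty": 0,"tz": 0.005,"ax": 0,"ay": 0,"az": 0},
    {"claw": 0.1,"tx": 0,"ty": 0,"tz": 0,"ax": 0,"ay": 0,"az": 0},
    {"claw": 0.2,"tx": 0,"ty": 0,"tz": 0,"ax": 0,"ay": 0,"az": 0},
    {"claw": 0.25,"tx": 0,"ty": 0,"tz": 0,"ax": 0,"ay": 0,"az": 0},
    {"claw": 0.3,"tx": 0,"ty": 0,"tz": 0,"ax": 0,"ay": 0,"az": 0},
  ],
  squeeze=40,
)

```text
clock: 4.58
tcp_pos: [0.4881, 0.1798, 0.325]
orientation: [2.142, 2.298, 0.001]
contact_force: [0.5, -0.3, 0.2]
grip_width: 0.06
gripper_force: 0.0
```

```bash
python3 st.py 0.4875 0.1795 0.325
```

```text
4.5833 [-0.0175  0.3745 -0.5533  1.9707  0.2557  0.8639 -0.6372] [0.4881 0.1798 0.325 ] F [ 0.4787 -0.321   0.2324] M [-0.0265  0.0269 -0.0329] w 0.06002013540452492 0.0
yaw x 94.01200605960858 z [ 0.0006  0.0002 -1.    ]
tool shift [-0.0003 -0.0007  0.    ]
```

Now close gently.

Emit:
arm_command(
  plan=[
    {"claw": 0.33,"tx": 0,"ty": 0,"tz": 0,"ax": 0,"ay": 0,"az": 0},
    {"claw": 0.36,"tx": 0,"ty": 0,"tz": 0,"ax": 0,"ay": 0,"az": 0},
    {"claw": 0.39,"tx": 0,"ty": 0,"tz": 0,"ax": 0,"ay": 0,"az": 0},
    {"claw": 0.42,"tx": 0,"ty": 0,"tz": 0,"ax": 0,"ay": 0,"az": 0},
    {"claw": 0.45,"tx": 0,"ty": 0,"tz": 0,"ax": 0,"ay": 0,"az": 0},
    {"claw": 0.5,"tx": 0,"ty": 0,"tz": 0,"ax": 0,"ay": 0,"az": 0},
    {"claw": 0.6,"tx": 0,"ty": 0,"tz": 0,"ax": 0,"ay": 0,"az": 0},
    {"claw": 0.8,"tx": 0,"ty": 0,"tz": 0,"ax": 0,"ay": 0,"az": 0},
    {"claw": 1,"tx": 0,"ty": 0,"tz": 0,"ax": 0,"ay": 0,"az": 0},
    {"claw": 1,"tx": 0,"ty": 0,"tz": 0,"ax": 0,"ay": 0,"az": 0},
  ],
  squeeze=40,
)

```text
clock: 5.42
tcp_pos: [0.4881, 0.1797, 0.3247]
orientation: [2.142, 2.298, 0.0]
contact_force: [1.2, -0.6, 0.6]
grip_width: 0.0471
gripper_force: 41.0
```

```bash
python3 st.py
```

```text
5.4167 [-0.0174  0.3748 -0.5532  1.9709  0.2558  0.8637 -0.6373] [0.4881 0.1797 0.3247] F [ 1.2058 -0.615   0.628 ] M [ 0.0332 -0.269  -0.0305] w 0.047143504537962906 40.95342256128788
yaw x 94.00534740873886 z [ 0.0003  0.0001 -1.    ]
```

Emit:
arm_command(
  plan=[
    {"claw": 1,"tx": 0,"ty": 0,"tz": 0.0005,"ax": 0,"ay": 0,"az": 0},
    {"claw": 1,"tx": 0,"ty": 0,"tz": 0.0005,"ax": 0,"ay": 0,"az": 0},
    {"claw": 1,"tx": 0,"ty": 0,"tz": 0.0005,"ax": 0,"ay": 0,"az": 0},
    {"claw": 1,"tx": 0,"ty": 0,"tz": 0.0005,"ax": 0,"ay": 0,"az": 0},
    {"claw": 1,"tx": 0,"ty": 0,"tz": 0.0005,"ax": 0,"ay": 0,"az": 0},
    {"claw": 1,"tx": 0,"ty": 0,"tz": 0.0005,"ax": 0,"ay": 0,"az": 0},
    {"claw": 1,"tx": 0,"ty": 0,"tz": 0.0005,"ax": 0,"ay": 0,"az": 0},
    {"claw": 1,"tx": 0,"ty": 0,"tz": 0.0005,"ax": 0,"ay": 0,"az": 0},
    {"claw": 1,"tx": 0,"ty": 0,"tz": 0,"ax": 0,"ay": 0,"az": 0},
    {"claw": 1,"tx": 0,"ty": 0,"tz": 0,"ax": 0,"ay": 0,"az": 0},
  ],
)

```text
clock: 6.25
tcp_pos: [0.488, 0.1798, 0.3208]
orientation: [2.142, 2.298, 0.0]
contact_force: [1.3, 0.7, 3.4]
grip_width: 0.0468
gripper_force: 41.1
```

```bash
python3 st.py
```

```text
6.25 [-0.0198  0.3802 -0.5512  1.9743  0.2603  0.8559 -0.6413] [0.488  0.1798 0.3208] F [1.2976 0.6845 3.375 ] M [ 0.0268 -0.288   0.0049] w 0.046774083055482925 41.13619479350746
yaw x 94.01344385919379 z [ 0.0002  0.0001 -1.    ]
```

Emit:
arm_command(
  plan=[
    {"claw": 1,"tx": 0,"ty": 0,"tz": 0.0005,"ax": 0,"ay": 0,"az": 0},
    {"claw": 1,"tx": 0,"ty": 0,"tz": 0.0005,"ax": 0,"ay": 0,"az": 0},
    {"claw": 1,"tx": 0,"ty": 0,"tz": 0.0005,"ax": 0,"ay": 0,"az": 0},
    {"claw": 1,"tx": 0,"ty": 0,"tz": 0.0005,"ax": 0,"ay": 0,"az": 0},
    {"claw": 1,"tx": 0,"ty": 0,"tz": 0,"ax": 0,"ay": 0,"az": 0},
    {"claw": 1,"tx": 0,"ty": 0,"tz": 0,"ax": 0,"ay": 0,"az": 0},
    {"claw": 1,"tx": 0,"ty": 0,"tz": 0,"ax": 0,"ay": 0,"az": 0},
    {"claw": 1,"tx": 0,"ty": 0,"tz": 0,"ax": 0,"ay": 0,"az": 0},
    {"claw": 1,"tx": 0,"ty": 0,"tz": 0,"ax": 0,"ay": 0,"az": 0},
    {"claw": 1,"tx": 0,"ty": 0,"tz": 0,"ax": 0,"ay": 0,"az": 0},
  ],
)

```text
clock: 7.08
tcp_pos: [0.4881, 0.1798, 0.3189]
orientation: [2.142, 2.298, 0.001]
contact_force: [1.5, -0.2, 4.5]
grip_width: 0.0469
gripper_force: 41.3
```

```bash
python3 st.py
```

```text
7.0833 [-0.0209  0.3828 -0.5501  1.9758  0.2626  0.852  -0.6433] [0.4881 0.1798 0.3189] F [ 1.526  -0.2103  4.5191] M [-0.0469 -0.245   0.0327] w 0.04694657765880859 41.31585689261556
yaw x 94.0059003277047 z [ 0.0005  0.0002 -1.    ]
```

Emit:
arm_command(
  plan=[
    {"claw": 1,"tx": 0,"ty": 0,"tz": 0.0005,"ax": 0,"ay": 0,"az": 0},
    {"claw": 1,"tx": 0,"ty": 0,"tz": 0.0005,"ax": 0,"ay": 0,"az": 0},
    {"claw": 1,"tx": 0,"ty": 0,"tz": 0.0005,"ax": 0,"ay": 0,"az": 0},
    {"claw": 1,"tx": 0,"ty": 0,"tz": 0.0005,"ax": 0,"ay": 0,"az": 0},
    {"claw": 1,"tx": 0,"ty": 0,"tz": 0,"ax": 0,"ay": 0,"az": 0},
    {"claw": 1,"tx": 0,"ty": 0,"tz": 0,"ax": 0,"ay": 0,"az": 0},
    {"claw": 1,"tx": 0,"ty": 0,"tz": 0,"ax": 0,"ay": 0,"az": 0},
    {"claw": 1,"tx": 0,"ty": 0,"tz": 0,"ax": 0,"ay": 0,"az": 0},
    {"claw": 1,"tx": 0,"ty": 0,"tz": 0,"ax": 0,"ay": 0,"az": 0},
    {"claw": 1,"tx": 0,"ty": 0,"tz": 0,"ax": 0,"ay": 0,"az": 0},
  ],
)

```text
clock: 7.92
tcp_pos: [0.4882, 0.1799, 0.3172]
orientation: [2.142, 2.297, 0.001]
contact_force: [1.0, -0.4, 8.0]
grip_width: 0.0475
gripper_force: 41.6
```

```bash
python3 st.py
```

```text
7.9167 [-0.0221  0.3852 -0.5491  1.977   0.2649  0.8483 -0.6453] [0.4882 0.1799 0.3172] F [ 0.9806 -0.4356  8.0241] M [-0.0611 -0.1467 -0.0098] w 0.04754703079517813 41.55334487557411
yaw x 94.00749471601392 z [ 0.0009  0.0002 -1.    ]
```

Emit:
arm_command(
  plan=[
    {"claw": 1,"tx": 0,"ty": 0,"tz": 0.0003,"ax": 0,"ay": 0,"az": 0},
    {"claw": 1,"tx": 0,"ty": 0,"tz": 0.0003,"ax": 0,"ay": 0,"az": 0},
    {"claw": 1,"tx": 0,"ty": 0,"tz": 0,"ax": 0,"ay": 0,"az": 0},
    {"claw": 1,"tx": 0,"ty": 0,"tz": 0,"ax": 0,"ay": 0,"az": 0},
    {"claw": 1,"tx": 0,"ty": 0,"tz": 0,"ax": 0,"ay": 0,"az": 0},
    {"claw": 1,"tx": 0,"ty": 0,"tz": 0,"ax": 0,"ay": 0,"az": 0},
    {"claw": 1,"tx": 0,"ty": 0,"tz": 0,"ax": 0,"ay": 0,"az": 0},
    {"claw": 1,"tx": 0,"ty": 0,"tz": 0,"ax": 0,"ay": 0,"az": 0},
    {"claw": 1,"tx": 0,"ty": 0,"tz": 0,"ax": 0,"ay": 0,"az": 0},
    {"claw": 1,"tx": 0,"ty": 0,"tz": 0,"ax": 0,"ay": 0,"az": 0},
  ],
)

```text
clock: 8.75
tcp_pos: [0.4883, 0.1799, 0.3167]
orientation: [2.142, 2.297, 0.001]
contact_force: [0.1, 0.5, 9.1]
grip_width: 0.0472
gripper_force: 41.6
```

```bash
python3 st.py; python3 - <<'E'
from h import *
print([np.round(r.get_obs()['contact_force'][2],2) for _ in range(3) if r.grab_frame('top') is not None])
E
```

```text
8.75 [-0.0225  0.3859 -0.5488  1.9774  0.2656  0.8472 -0.6459] [0.4883 0.1799 0.3167] F [0.0879 0.4746 9.1104] M [-0.0422 -0.1446 -0.0051] w 0.04717910037776927 41.62881430238485
yaw x 94.01041524565956 z [ 0.0011  0.0003 -1.    ]
[np.float64(8.09), np.float64(8.3), np.float64(7.85)]
```

Emit:
arm_command(
  plan=[
    {"claw": 1,"tx": 0,"ty": 0,"tz": 0.0003,"ax": 0,"ay": 0,"az": 0},
    {"claw": 1,"tx": 0,"ty": 0,"tz": 0.0003,"ax": 0,"ay": 0,"az": 0},
    {"claw": 1,"tx": 0,"ty": 0,"tz": 0,"ax": 0,"ay": 0,"az": 0},
    {"claw": 1,"tx": 0,"ty": 0,"tz": 0,"ax": 0,"ay": 0,"az": 0},
    {"claw": 1,"tx": 0,"ty": 0,"tz": 0,"ax": 0,"ay": 0,"az": 0},
    {"claw": 1,"tx": 0,"ty": 0,"tz": 0,"ax": 0,"ay": 0,"az": 0},
    {"claw": 1,"tx": 0,"ty": 0,"tz": 0,"ax": 0,"ay": 0,"az": 0},
    {"claw": 1,"tx": 0,"ty": 0,"tz": 0,"ax": 0,"ay": 0,"az": 0},
    {"claw": 1,"tx": 0,"ty": 0,"tz": 0,"ax": 0,"ay": 0,"az": 0},
    {"claw": 1,"tx": 0,"ty": 0,"tz": 0,"ax": 0,"ay": 0,"az": 0},
  ],
)

```text
clock: 9.73
tcp_pos: [0.4883, 0.18, 0.3165]
orientation: [2.142, 2.297, 0.002]
contact_force: [-0.2, -1.3, 9.9]
grip_width: 0.0474
gripper_force: 41.9
```

```bash
python3 st.py; python3 - <<'E'
from h import *
print([np.round(r.get_obs()['contact_force'][2],2) for _ in range(5) if r.grab_frame('top') is not None])
E
```

```text
9.7333 [-0.0228  0.3864 -0.5486  1.9775  0.2662  0.8463 -0.6465] [0.4883 0.18   0.3165] F [-0.2086 -1.2539  9.9124] M [-0.11    0.022  -0.0164] w 0.047381464077255915 41.92428141832352
yaw x 94.0085535535215 z [ 0.0015  0.0004 -1.    ]
[np.float64(10.76), np.float64(11.17), np.float64(10.79), np.float64(10.52), np.float64(11.55)]
```

At the stop, about 10.8 N. Now the first part of the turn.

Emit:
arm_command(
  plan=[
    {"claw": 1,"tx": 0,"ty": 0,"tz": 0,"ax": 0,"ay": 0,"az": -2},
    {"claw": 1,"tx": 0,"ty": 0,"tz": 0,"ax": 0,"ay": 0,"az": -2},
    {"claw": 1,"tx": 0,"ty": 0,"tz": 0,"ax": 0,"ay": 0,"az": -2},
    {"claw": 1,"tx": 0,"ty": 0,"tz": 0,"ax": 0,"ay": 0,"az": -2},
    {"claw": 1,"tx": 0,"ty": 0,"tz": 0,"ax": 0,"ay": 0,"az": -2},
    {"claw": 1,"tx": 0,"ty": 0,"tz": 0,"ax": 0,"ay": 0,"az": -2},
    {"claw": 1,"tx": 0,"ty": 0,"tz": 0,"ax": 0,"ay": 0,"az": -2},
    {"claw": 1,"tx": 0,"ty": 0,"tz": 0,"ax": 0,"ay": 0,"az": -2},
    {"claw": 1,"tx": 0,"ty": 0,"tz": 0,"ax": 0,"ay": 0,"az": -2},
    {"claw": 1,"tx": 0,"ty": 0,"tz": 0,"ax": 0,"ay": 0,"az": -2},
  ],
)

```text
clock: 10.82
tcp_pos: [0.4884, 0.1801, 0.3165]
orientation: [1.708, 2.635, 0.002]
contact_force: [0.4, 0.1, 11.9]
grip_width: 0.0471
gripper_force: 41.9
```

```bash
python3 st.py; python3 - <<'E'
from h import *
print([np.round(r.get_obs()['contact_force'][2],2) for _ in range(3) if r.grab_frame('top') is not None])
E
```

```text
10.8167 [ 0.0372  0.4019 -0.6249  1.9737  0.3078  0.8581 -0.3326] [0.4884 0.1801 0.3165] F [ 0.4144  0.079  11.9323] M [ 0.0136 -0.0231 -0.0776] w 0.04708385230995526 41.867395397275686
yaw x 114.10275244924111 z [ 0.0016  0.0005 -1.    ]
[np.float64(11.44), np.float64(10.65), np.float64(11.03)]
```

Emit:
arm_command(
  plan=[
    {"claw": 1,"tx": 0,"ty": 0,"tz": 0,"ax": 0,"ay": 0,"az": -2.5},
    {"claw": 1,"tx": 0,"ty": 0,"tz": 0,"ax": 0,"ay": 0,"az": -2.5},
    {"claw": 1,"tx": 0,"ty": 0,"tz": 0,"ax": 0,"ay": 0,"az": -2.5},
    {"claw": 1,"tx": 0,"ty": 0,"tz": 0,"ax": 0,"ay": 0,"az": -2.5},
    {"claw": 1,"tx": 0,"ty": 0,"tz": 0,"ax": 0,"ay": 0,"az": -2.5},
    {"claw": 1,"tx": 0,"ty": 0,"tz": 0,"ax": 0,"ay": 0,"az": -2.5},
    {"claw": 1,"tx": 0,"ty": 0,"tz": 0,"ax": 0,"ay": 0,"az": -2.5},
    {"claw": 1,"tx": 0,"ty": 0,"tz": 0,"ax": 0,"ay": 0,"az": -2.5},
    {"claw": 1,"tx": 0,"ty": 0,"tz": 0,"ax": 0,"ay": 0,"az": -2.5},
    {"claw": 1,"tx": 0,"ty": 0,"tz": 0,"ax": 0,"ay": 0,"az": -2.5},
  ],
)

```text
clock: 11.8
tcp_pos: [0.4884, 0.1802, 0.3165]
orientation: [1.096, 2.943, 0.002]
contact_force: [0.9, 0.5, 10.1]
grip_width: 0.0473
gripper_force: 41.9
```

```bash
python3 st.py; python3 - <<'E'
from h import *
print([np.round(r.get_obs()['contact_force'][2],2) for _ in range(3) if r.grab_frame('top') is not None])
E
```

```text
11.8 [ 0.1117  0.4255 -0.7215  1.9691  0.3632  0.8761  0.0555] [0.4884 0.1802 0.3165] F [ 0.8788  0.4537 10.122 ] M [-0.0503  0.0216 -0.0192] w 0.047313943555172544 41.86857344582677
yaw x 139.1314657814975 z [ 0.0016  0.0007 -1.    ]
[np.float64(10.95), np.float64(10.76), np.float64(11.21)]
```

Emit:
arm_command(
  plan=[
    {"claw": 1,"tx": 0,"ty": 0,"tz": 0,"ax": 0,"ay": 0,"az": -2.5},
    {"claw": 1,"tx": 0,"ty": 0,"tz": 0,"ax": 0,"ay": 0,"az": -2.5},
    {"claw": 1,"tx": 0,"ty": 0,"tz": 0,"ax": 0,"ay": 0,"az": -2.5},
    {"claw": 1,"tx": 0,"ty": 0,"tz": 0,"ax": 0,"ay": 0,"az": -2.5},
    {"claw": 1,"tx": 0,"ty": 0,"tz": 0,"ax": 0,"ay": 0,"az": -2.5},
    {"claw": 1,"tx": 0,"ty": 0,"tz": 0,"ax": 0,"ay": 0,"az": -2.5},
    {"claw": 1,"tx": 0,"ty": 0,"tz": 0,"ax": 0,"ay": 0,"az": -2},
    {"claw": 1,"tx": 0,"ty": 0,"tz": 0,"ax": 0,"ay": 0,"az": 0},
    {"claw": 1,"tx": 0,"ty": 0,"tz": 0,"ax": 0,"ay": 0,"az": 0},
    {"claw": 1,"tx": 0,"ty": 0,"tz": 0,"ax": 0,"ay": 0,"az": 0},
  ],
)

```text
clock: 12.78
tcp_pos: [0.4883, 0.1803, 0.3165]
orientation: [0.652, 3.072, 0.002]
contact_force: [0.6, 0.4, 10.9]
grip_width: 0.047
gripper_force: 41.9
```

```bash
python3 st.py; python3 - <<'E'
from h import *
a=save('side','side3.png')[:,:,::-1]
cv2.imwrite('pics/crop4.png',cv2.resize(a[190:290,260:360],(600,600),interpolation=cv2.INTER_CUBIC))
E
```

```text
12.7833 [ 0.1615  0.4445 -0.788   1.9661  0.4032  0.8907  0.3155] [0.4883 0.1803 0.3165] F [ 0.6189  0.4224 10.9468] M [-0.0625  0.0191  0.0193] w 0.04695233159934783 41.90750861540437
yaw x 156.02962241112198 z [ 0.0016  0.0008 -1.    ]
```

View pics/crop4.png

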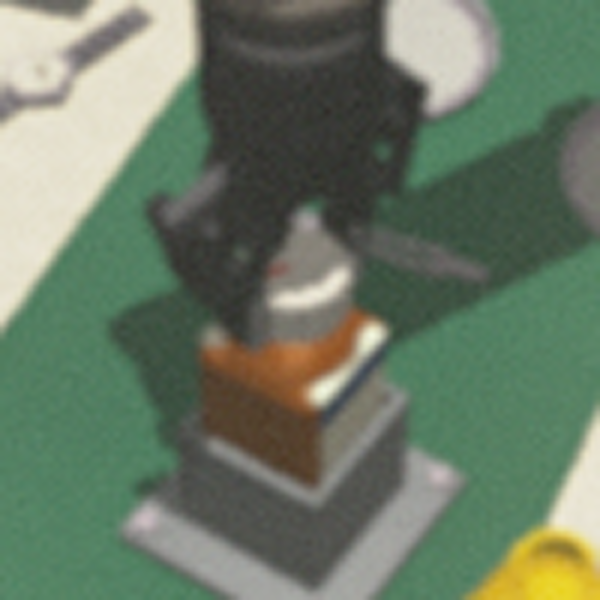

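The red bar (crop px (278,268)) has turned with the fingers, the bottle has stayed square, and the press has held. Lifting slowly.

Emit:
arm_command(
  plan=[
    {"claw": 1,"tx": 0,"ty": 0,"tz": -0.0015,"ax": 0,"ay": 0,"az": 0},
    {"claw": 1,"tx": 0,"ty": 0,"tz": -0.0015,"ax": 0,"ay": 0,"az": 0},
    {"claw": 1,"tx": 0,"ty": 0,"tz": -0.0015,"ax": 0,"ay": 0,"az": 0},
    {"claw": 1,"tx": 0,"ty": 0,"tz": -0.0015,"ax": 0,"ay": 0,"az": 0},
    {"claw": 1,"tx": 0,"ty": 0,"tz": -0.0015,"ax": 0,"ay": 0,"az": 0},
    {"claw": 1,"tx": 0,"ty": 0,"tz": -0.0015,"ax": 0,"ay": 0,"az": 0},
    {"claw": 1,"tx": 0,"ty": 0,"tz": -0.0015,"ax": 0,"ay": 0,"az": 0},
    {"claw": 1,"tx": 0,"ty": 0,"tz": -0.0015,"ax": 0,"ay": 0,"az": 0},
    {"claw": 1,"tx": 0,"ty": 0,"tz": -0.0015,"ax": 0,"ay": 0,"az": 0},
    {"claw": 1,"tx": 0,"ty": 0,"tz": -0.0015,"ax": 0,"ay": 0,"az": 0},
  ],
)

```text
clock: 13.67
tcp_pos: [0.4877, 0.1795, 0.3302]
orientation: [-0.653, -3.072, 0.001]
contact_force: [0.2, 0.1, -0.4]
grip_width: 0.0471
gripper_force: 41.1
```

```bash
python3 st.py;  python3 - <<'E'
from h import *
print([np.round(r.get_obs()['contact_force'][2],2) for _ in range(3) if r.grab_frame('top') is not None])
E
```

```text
13.6667 [ 0.1744  0.4254 -0.7996  1.9553  0.3815  0.9178  0.3341] [0.4877 0.1795 0.3302] F [ 0.1701  0.1475 -0.4264] M [ 0.1465 -0.0707 -0.0182] w 0.04714978653393794 41.13693304359913
yaw x 156.0096080406537 z [-0.001  -0.0004 -1.    ]
[np.float64(-0.37), np.float64(-1.06), np.float64(-1.28)]
```

Emit:
arm_command(
  plan=[
    {"claw": 1,"tx": 0,"ty": 0,"tz": -0.004,"ax": 0,"ay": 0,"az": 0},
    {"claw": 1,"tx": 0,"ty": 0,"tz": -0.006,"ax": 0,"ay": 0,"az": 0},
    {"claw": 1,"tx": 0,"ty": 0,"tz": -0.008,"ax": 0,"ay": 0,"az": 0},
    {"claw": 1,"tx": 0,"ty": 0,"tz": -0.008,"ax": 0,"ay": 0,"az": 0},
    {"claw": 1,"tx": 0,"ty": 0,"tz": -0.008,"ax": 0,"ay": 0,"az": 0},
    {"claw": 1,"tx": 0,"ty": 0,"tz": -0.008,"ax": 0,"ay": 0,"az": 0},
    {"claw": 1,"tx": 0,"ty": 0,"tz": -0.008,"ax": 0,"ay": 0,"az": 0},
    {"claw": 1,"tx": 0,"ty": 0,"tz": -0.008,"ax": 0,"ay": 0,"az": 0},
    {"claw": 1,"tx": 0,"ty": 0,"tz": -0.008,"ax": 0,"ay": 0,"az": 0},
    {"claw": 1,"tx": 0,"ty": 0,"tz": -0.004,"ax": 0,"ay": 0,"az": 0},
  ],
)

```text
clock: 14.65
tcp_pos: [0.4882, 0.1799, 0.4019]
orientation: [0.653, 3.072, 0.001]
contact_force: [0.5, -0.2, -0.2]
grip_width: 0.0471
gripper_force: 41.2
```

```bash
python3 st.py .583 -.141 .4; python3 - <<'E'
from h import *
a=save('side','side4.png')[:,:,::-1]
cv2.imwrite('pics/crop5.png',cv2.resize(a[170:290,250:370],(600,600),interpolation=cv2.INTER_CUBIC))
E
```

```text
14.65 [ 0.2274  0.3364 -0.8462  1.8827  0.2897  1.0484  0.4147] [0.4882 0.1799 0.4019] F [ 0.4612 -0.1672 -0.238 ] M [ 0.0142 -0.0598 -0.0365] w 0.04714670707617426 41.1754259839654
yaw x 156.00564304201487 z [ 0.0014  0.0004 -1.    ]
tool shift [-0.2171 -0.2546  0.0019]
```

View pics/crop5.png

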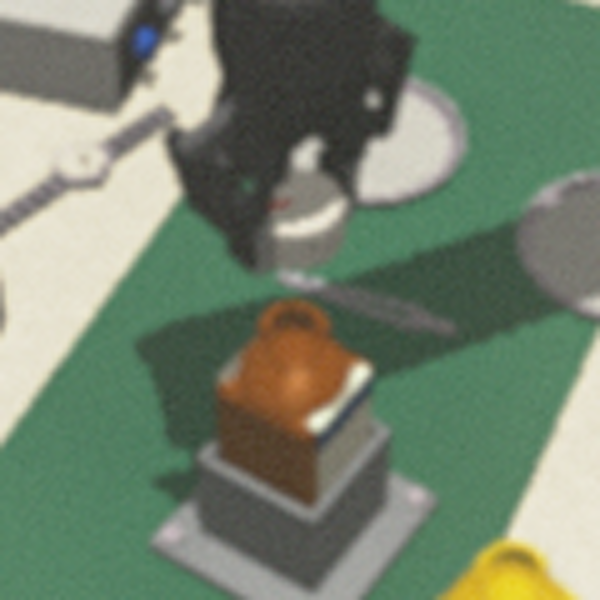

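The cap is off and held (crop (305,220)). The bottle's bare mouth (295,315) is still standing in the holder. Now to the far dish.

Emit:
arm_command(
  plan=[
    {"claw": 1,"tx": -0.011,"ty": -0.013,"tz": 0,"ax": 0,"ay": 0,"az": 0},
    {"claw": 1,"tx": -0.022,"ty": -0.0255,"tz": 0,"ax": 0,"ay": 0,"az": 0},
    {"claw": 1,"tx": -0.025,"ty": -0.03,"tz": 0,"ax": 0,"ay": 0,"az": 0},
    {"claw": 1,"tx": -0.025,"ty": -0.03,"tz": 0,"ax": 0,"ay": 0,"az": 0},
    {"claw": 1,"tx": -0.025,"ty": -0.03,"tz": 0,"ax": 0,"ay": 0,"az": 0},
    {"claw": 1,"tx": -0.025,"ty": -0.03,"tz": 0,"ax": 0,"ay": 0,"az": 0},
    {"claw": 1,"tx": -0.025,"ty": -0.03,"tz": 0,"ax": 0,"ay": 0,"az": 0},
    {"claw": 1,"tx": -0.025,"ty": -0.03,"tz": 0,"ax": 0,"ay": 0,"az": 0},
    {"claw": 1,"tx": -0.022,"ty": -0.0235,"tz": 0,"ax": 0,"ay": 0,"az": 0},
    {"claw": 1,"tx": -0.012,"ty": -0.0126,"tz": 0,"ax": 0,"ay": 0,"az": 0},
  ],
)

```text
clock: 15.53
tcp_pos: [0.583, -0.1464, 0.3998]
orientation: [-0.662, -3.071, 0.003]
contact_force: [0.7, -0.1, 0.8]
grip_width: 0.0468
gripper_force: 41.2
```

```bash
python3 st.py .583 -.141 .18; python3 - <<'E'
from h import *
np.set_printoptions(precision=4,suppress=True)
for c in('side','top'):
    r.grab_frame(c)
    for d in r.tip_of('dish',c)[:3]+r.tip_of('cap',c)[:2]+r.tip_of('bottle',c)[:2]: print(c,round(d['confidence'],2),w(c,d['location']))
E
```

```text
15.5333 [ 0.6706  0.4493 -0.7028  1.707   0.3214  1.1044  1.0163] [ 0.583  -0.1464  0.3998] F [ 0.7329 -0.1162  0.8288] M [-0.0368 -0.0231 -0.0239] w 0.0468302819848912 41.187510564923286
yaw x 155.67634438364027 z [-0.0008 -0.0015 -1.    ]
tool shift [0.0022 0.0053 0.2197]
side 0.63 [ 0.3847 -0.1094  0.0024]
side 0.62 [ 0.582  -0.139  -0.0013]
side 0.31 [0.4862 0.1783 0.0203]
side 0.43 [ 0.5789 -0.146   0.2363]
side 0.85 [0.3369 0.265  0.0028]
side 0.24 [0.7198 0.2641 0.0006]
top 0.97 [ 0.5834 -0.1408 -0.0041]
top 0.84 [ 0.382  -0.1041 -0.0044]
top 0.67 [ 0.7504 -0.0323  0.0003]
top 0.64 [ 0.586  -0.1426  0.2343]
top 0.92 [0.3403 0.2693 0.0005]
top 0.9 [0.4878 0.1814 0.0159]
```

Emit:
arm_command(
  plan=[
    {"claw": 1,"tx": 0.001,"ty": 0.003,"tz": 0.015,"ax": 0,"ay": 0,"az": 0},
    {"claw": 1,"tx": 0.001,"ty": 0.002,"tz": 0.025,"ax": 0,"ay": 0,"az": 0},
    {"claw": 1,"tx": 0,"ty": 0,"tz": 0.028,"ax": 0,"ay": 0,"az": 0},
    {"claw": 1,"tx": 0,"ty": 0,"tz": 0.028,"ax": 0,"ay": 0,"az": 0},
    {"claw": 1,"tx": 0,"ty": 0,"tz": 0.028,"ax": 0,"ay": 0,"az": 0},
    {"claw": 1,"tx": 0,"ty": 0,"tz": 0.028,"ax": 0,"ay": 0,"az": 0},
    {"claw": 1,"tx": 0,"ty": 0,"tz": 0.025,"ax": 0,"ay": 0,"az": 0},
    {"claw": 1,"tx": 0,"ty": 0,"tz": 0.02,"ax": 0,"ay": 0,"az": 0},
    {"claw": 1,"tx": 0,"ty": 0,"tz": 0.013,"ax": 0,"ay": 0,"az": 0},
    {"claw": 1,"tx": 0,"ty": 0,"tz": 0.005,"ax": 0,"ay": 0,"az": 0},
  ],
)

```text
clock: 16.77
tcp_pos: [0.5823, -0.1348, 0.1838]
orientation: [-0.65, -3.071, -0.0]
contact_force: [0.5, 0.2, -0.0]
grip_width: 0.0471
gripper_force: 41.2
```

Emit:
arm_command(
  plan=[
    {"claw": 1,"tx": 0,"ty": 0,"tz": 0.002,"ax": 0,"ay": 0,"az": 0},
    {"claw": 1,"tx": 0,"ty": 0,"tz": 0.001,"ax": 0,"ay": 0,"az": 0},
    {"claw": 1,"tx": 0,"ty": 0,"tz": 0.001,"ax": 0,"ay": 0,"az": 0},
    {"claw": 1,"tx": 0,"ty": 0,"tz": 0.001,"ax": 0,"ay": 0,"az": 0},
    {"claw": 1,"tx": 0,"ty": 0,"tz": 0.001,"ax": 0,"ay": 0,"az": 0},
    {"claw": 1,"tx": 0,"ty": 0,"tz": 0.001,"ax": 0,"ay": 0,"az": 0},
    {"claw": 1,"tx": 0,"ty": 0,"tz": 0.001,"ax": 0,"ay": 0,"az": 0},
    {"claw": 1,"tx": 0,"ty": 0,"tz": 0,"ax": 0,"ay": 0,"az": 0},
    {"claw": 1,"tx": 0,"ty": 0,"tz": 0,"ax": 0,"ay": 0,"az": 0},
    {"claw": 1,"tx": 0,"ty": 0,"tz": 0,"ax": 0,"ay": 0,"az": 0},
  ],
)

```text
clock: 17.6
tcp_pos: [0.5829, -0.1358, 0.1775]
orientation: [-0.653, -3.073, -0.0]
contact_force: [0.6, -0.3, -0.5]
grip_width: 0.047
gripper_force: 41.2
```

```bash
python3 st.py .583 -.141 .17
```

```text
17.6 [ 0.5385  0.7162 -0.5579  1.8594  0.5517  0.7248  0.8189] [ 0.5829 -0.1358  0.1775] F [ 0.5763 -0.3064 -0.5332] M [-0.0315  0.0053  0.0158] w 0.04699626925844764 41.181309800595045
yaw x 156.0073260874222 z [-0.  0. -1.]
tool shift [-0.0022 -0.0048  0.0075]
```

Emit:
arm_command(
  plan=[
    {"claw": 1,"tx": -0.001,"ty": -0.002,"tz": 0.001,"ax": 0,"ay": 0,"az": 0},
    {"claw": 1,"tx": -0.001,"ty": -0.002,"tz": 0.001,"ax": 0,"ay": 0,"az": 0},
    {"claw": 1,"tx": 0,"ty": 0,"tz": 0.001,"ax": 0,"ay": 0,"az": 0},
    {"claw": 1,"tx": 0,"ty": 0,"tz": 0.001,"ax": 0,"ay": 0,"az": 0},
    {"claw": 1,"tx": 0,"ty": 0,"tz": 0.0005,"ax": 0,"ay": 0,"az": 0},
    {"claw": 1,"tx": 0,"ty": 0,"tz": 0.0005,"ax": 0,"ay": 0,"az": 0},
    {"claw": 1,"tx": 0,"ty": 0,"tz": 0.0005,"ax": 0,"ay": 0,"az": 0},
    {"claw": 1,"tx": 0,"ty": 0,"tz": 0.0005,"ax": 0,"ay": 0,"az": 0},
    {"claw": 1,"tx": 0,"ty": 0,"tz": 0,"ax": 0,"ay": 0,"az": 0},
    {"claw": 1,"tx": 0,"ty": 0,"tz": 0,"ax": 0,"ay": 0,"az": 0},
  ],
)

```text
clock: 18.43
tcp_pos: [0.5833, -0.1405, 0.1749]
orientation: [0.654, 3.072, -0.004]
contact_force: [-12.3, -0.8, 33.8]
grip_width: 0.0468
gripper_force: 59.1
```

Emit:
arm_command(
  plan=[
    {"claw": 1,"tx": 0,"ty": 0,"tz": -0.001,"ax": 0,"ay": 0,"az": 0},
    {"claw": 1,"tx": 0,"ty": 0,"tz": -0.001,"ax": 0,"ay": 0,"az": 0},
    {"claw": 1,"tx": 0,"ty": 0,"tz": -0.001,"ax": 0,"ay": 0,"az": 0},
    {"claw": 1,"tx": 0,"ty": 0,"tz": -0.0005,"ax": 0,"ay": 0,"az": 0},
    {"claw": 1,"tx": 0,"ty": 0,"tz": 0,"ax": 0,"ay": 0,"az": 0},
    {"claw": 1,"tx": 0,"ty": 0,"tz": 0,"ax": 0,"ay": 0,"az": 0},
    {"claw": 1,"tx": 0,"ty": 0,"tz": 0,"ax": 0,"ay": 0,"az": 0},
    {"claw": 1,"tx": 0,"ty": 0,"tz": 0,"ax": 0,"ay": 0,"az": 0},
    {"claw": 1,"tx": 0,"ty": 0,"tz": 0,"ax": 0,"ay": 0,"az": 0},
    {"claw": 1,"tx": 0,"ty": 0,"tz": 0,"ax": 0,"ay": 0,"az": 0},
  ],
)

```text
clock: 19.27
tcp_pos: [0.5832, -0.1404, 0.1751]
orientation: [0.653, 3.073, -0.0]
contact_force: [-1.5, -1.8, 4.9]
grip_width: 0.0474
gripper_force: 43.9
```

```bash
python3 st.py .583 -.141 .17; python3 - <<'E'
from h import *
np.set_printoptions(precision=4,suppress=True)
for c in('side','top'):
    a=save(c,c+'5.png')
    for d in r.tip_of('cap',c)[:2]+r.tip_of('cap_top',c)[:2]: print(c,round(d['confidence'],2),w(c,d['location']))
a=cv2.imread('pics/side5.png');cv2.imwrite('pics/crop6.png',cv2.resize(a[150:230,280:360],(600,600),interpolation=cv2.INTER_CUBIC))
E
```

```text
19.2667 [ 0.5436  0.721  -0.5552  1.8567  0.5545  0.7225  0.8247] [ 0.5832 -0.1404  0.1751] F [-1.4704 -1.7548  4.9151] M [-0.2075  0.1626 -0.0174] w 0.04739874017196107 43.88306146800403
yaw x 155.9987496484748 z [ 0.0002 -0.0002 -1.    ]
tool shift [-0.     -0.0007  0.0051]
side 0.46 [ 0.5168  0.0031 -0.0001]
side 0.42 [ 0.5813 -0.142   0.0105]
side 0.7 [ 0.5778 -0.1416  0.0331]
side 0.42 [ 0.7188  0.265  -0.0008]
top 0.38 [ 0.5883 -0.1443  0.0114]
top 0.48 [ 0.5823 -0.1412  0.0355]
```

View pics/crop6.png

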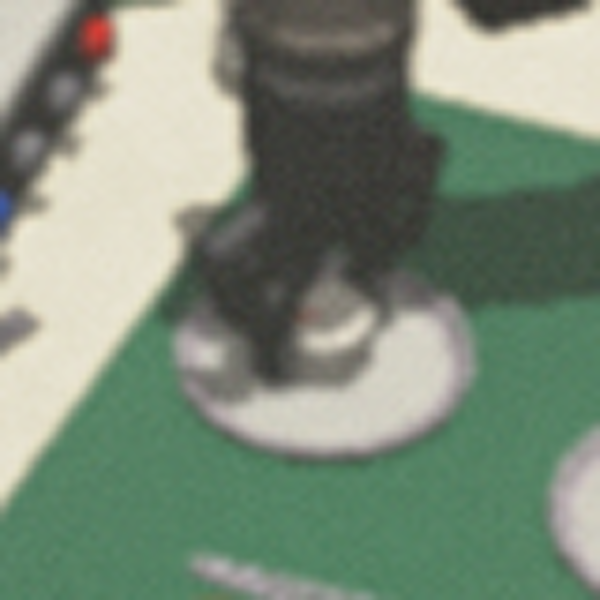

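Cap top at crop (335,320), inside the far dish and held level. The fingertips rest on the dish floor with the cap's edge about 6 mm above it. A free drop of 6 mm gives at most 0.34 m/s, within the limit. I'll ease the grip and open slowly.

Emit:
arm_command(
  plan=[
    {"claw": 1,"tx": 0,"ty": 0,"tz": 0,"ax": 0,"ay": 0,"az": 0},
    {"claw": 1,"tx": 0,"ty": 0,"tz": 0,"ax": 0,"ay": 0,"az": 0},
    {"claw": 0.47,"tx": 0,"ty": 0,"tz": 0,"ax": 0,"ay": 0,"az": 0},
    {"claw": 0.455,"tx": 0,"ty": 0,"tz": 0,"ax": 0,"ay": 0,"az": 0},
    {"claw": 0.45,"tx": 0,"ty": 0,"tz": 0,"ax": 0,"ay": 0,"az": 0},
    {"claw": 0.445,"tx": 0,"ty": 0,"tz": 0,"ax": 0,"ay": 0,"az": 0},
    {"claw": 0.44,"tx": 0,"ty": 0,"tz": 0,"ax": 0,"ay": 0,"az": 0},
    {"claw": 0.435,"tx": 0,"ty": 0,"tz": 0,"ax": 0,"ay": 0,"az": 0},
    {"claw": 0.43,"tx": 0,"ty": 0,"tz": 0,"ax": 0,"ay": 0,"az": 0},
    {"claw": 0.425,"tx": 0,"ty": 0,"tz": 0,"ax": 0,"ay": 0,"az": 0},
  ],
  squeeze=20,
)

```text
clock: 20.4
tcp_pos: [0.583, -0.1398, 0.1747]
orientation: [-0.652, -3.073, -0.001]
contact_force: [0.0, -0.9, 0.4]
grip_width: 0.0489
gripper_force: 0.2
```

Emit:
arm_command(
  plan=[
    {"claw": 0.42,"tx": 0,"ty": 0,"tz": 0,"ax": 0,"ay": 0,"az": 0},
    {"claw": 0.41,"tx": 0,"ty": 0,"tz": 0,"ax": 0,"ay": 0,"az": 0},
    {"claw": 0.4,"tx": 0,"ty": 0,"tz": 0,"ax": 0,"ay": 0,"az": 0},
    {"claw": 0.39,"tx": 0,"ty": 0,"tz": 0,"ax": 0,"ay": 0,"az": 0},
    {"claw": 0.38,"tx": 0,"ty": 0,"tz": 0,"ax": 0,"ay": 0,"az": 0},
    {"claw": 0.36,"tx": 0,"ty": 0,"tz": 0,"ax": 0,"ay": 0,"az": 0},
    {"claw": 0.34,"tx": 0,"ty": 0,"tz": 0,"ax": 0,"ay": 0,"az": 0},
    {"claw": 0.32,"tx": 0,"ty": 0,"tz": 0,"ax": 0,"ay": 0,"az": 0},
    {"claw": 0.3,"tx": 0,"ty": 0,"tz": 0,"ax": 0,"ay": 0,"az": 0},
    {"claw": 0.28,"tx": 0,"ty": 0,"tz": 0,"ax": 0,"ay": 0,"az": 0},
  ],
)

```text
clock: 21.23
tcp_pos: [0.5831, -0.1402, 0.175]
orientation: [-0.653, -3.073, 0.0]
contact_force: [-0.0, 0.0, 0.1]
grip_width: 0.0615
gripper_force: 0.0
```

```bash
python3 st.py; python3 - <<'E'
from h import *
np.set_printoptions(precision=4,suppress=True)
for c in('side','top'):
    a=save(c,c+'6.png')
    for d in r.tip_of('cap',c)[:2]+r.tip_of('cap_top',c)[:2]: print(c,round(d['confidence'],2),w(c,d['location']))
E
```

```text
21.2333 [ 0.5436  0.7211 -0.5554  1.857   0.5544  0.7225  0.8247] [ 0.5831 -0.1402  0.175 ] F [-0.0465  0.0288  0.1214] M [0.0036 0.0226 0.0106] w 0.061475701663222575 0.0
yaw x 156.0102824870343 z [-0. -0. -1.]
side 0.6 [ 0.5795 -0.142   0.0083]
side 0.71 [ 0.6093 -0.4696  0.0037]
side 0.41 [ 0.5799 -0.1426  0.0302]
top 0.51 [ 0.5885 -0.1391  0.0064]
top 0.45 [ 0.5787 -0.1394  0.0272]
```

Released; the cap went down onto the floor. Opening to clear it and raising the hand straight up.

Emit:
arm_command(
  plan=[
    {"claw": 0.2,"tx": 0,"ty": 0,"tz": -0.003,"ax": 0,"ay": 0,"az": 0},
    {"claw": 0.15,"tx": 0,"ty": 0,"tz": -0.006,"ax": 0,"ay": 0,"az": 0},
    {"claw": 0.1,"tx": 0,"ty": 0,"tz": -0.008,"ax": 0,"ay": 0,"az": 0},
    {"claw": 0.1,"tx": 0,"ty": 0,"tz": -0.012,"ax": 0,"ay": 0,"az": 0},
    {"claw": 0.1,"tx": 0,"ty": 0,"tz": -0.02,"ax": 0,"ay": 0,"az": 0},
    {"claw": 0,"tx": 0,"ty": 0,"tz": -0.025,"ax": 0,"ay": 0,"az": 0},
    {"claw": 0,"tx": 0,"ty": 0,"tz": -0.025,"ax": 0,"ay": 0,"az": 0},
    {"claw": 0,"tx": 0,"ty": 0,"tz": -0.025,"ax": 0,"ay": 0,"az": 0},
    {"claw": 0,"tx": 0,"ty": 0,"tz": -0.02,"ax": 0,"ay": 0,"az": 0},
    {"claw": 0,"tx": 0,"ty": 0,"tz": -0.01,"ax": 0,"ay": 0,"az": 0},
  ],
)

```text
clock: 22.37
tcp_pos: [0.5839, -0.1399, 0.3332]
orientation: [0.652, 3.068, -0.0]
contact_force: [-0.4, -0.2, -0.6]
grip_width: 0.0852
gripper_force: 0.0
```

```bash
python3 st.py; python3 - <<'E'
from h import *
np.set_printoptions(precision=4,suppress=True)
for c in('side','top'):
    a=save(c,c+'7.png')
    for d in r.tip_of('cap',c)[:2]+r.tip_of('dish',c)[:2]+r.tip_of('bottle',c)[:2]: print(c,round(d['confidence'],2),w(c,d['location']))
a=cv2.imread('pics/side7.png');cv2.imwrite('pics/crop7.png',cv2.resize(a[170:300,270:400],(600,600),interpolation=cv2.INTER_CUBIC))
E
```

```text
22.3667 [ 0.6391  0.5184 -0.6794  1.7738  0.3854  0.9806  0.9591] [ 0.5839 -0.1399  0.3332] F [-0.4003 -0.2372 -0.5968] M [-0.021  -0.0114 -0.0374] w 0.08523106070273936 0.0
yaw x 156.01921179496884 z [ 0.0049 -0.0012 -1.    ]
side 0.75 [ 0.5804 -0.1384  0.0071]
side 0.72 [ 0.5803 -0.1362  0.0026]
side 0.59 [ 0.3813 -0.1087  0.0044]
side 0.94 [0.4877 0.1789 0.0201]
side 0.79 [0.3377 0.2648 0.0023]
top 0.63 [ 0.5852 -0.1393  0.0051]
top 0.93 [ 0.3826 -0.1066 -0.004 ]
top 0.89 [ 0.5825 -0.1405 -0.0029]
top 0.66 [ 0.335   0.2688 -0.0019]
top 0.59 [0.4921 0.1825 0.0155]
```

View pics/crop7.png

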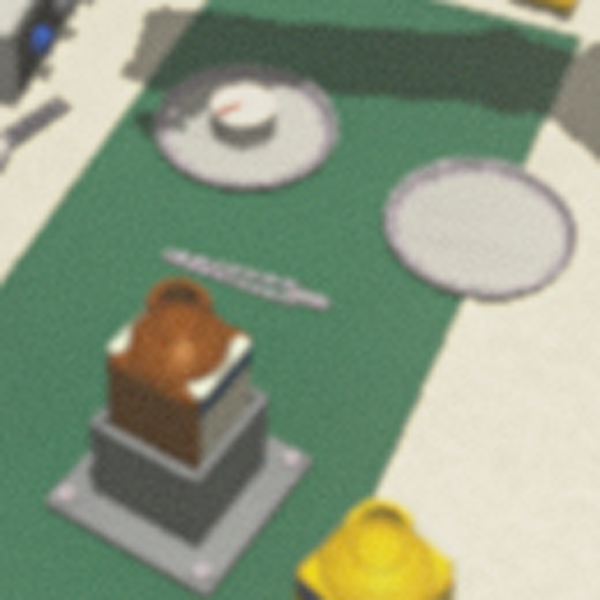

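The cap lies top up (red bar visible) and flat near the middle of the far dish, at crop (243,112). The open bottle stands in its holder at (180,390), and the tweezers are where they were.

```bash
python3 -c "
from bench import r
print(r.hand_in())"
```

```text
the job is handed in; nothing more can be done
None
```

The bottle is open and still in its holder, the cap lies flat and top up near the middle of the far dish, and I've handed the job in; no verdict came back. The press force read about 11 N (peak 11.9 N). The fingertips met the dish floor at about 34 N before I backed off, and the cap then dropped about 6 mm by estimate when released.

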